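# Hold the feed lane's sprung gate open and push the tube rack through to its dock

## Task

Push the blue tube rack along the white feed lane until it is fully home against the black end stop, holding the sprung orange gate open (pushed outward, away from the lane) with one fingertip all the while the rack goes past it, so that the gate's red blade never touches the rack. Then let the gate close behind the rack and take the hand away. Only push: do not grasp or lift the rack, keep it flat in the lane, and leave everything else on the bench where it stands.

Things in the scene. Friction and masses are not known exactly. Their poses are not given: they have to be found in the camera images.
- lane: Fixed white feed lane, 84 mm wide. Origin on the bench surface, under the lane's middle line, level with the closed gate's red blade. Its y runs along the lane the way the rack is fed; x runs across it, away from the gate. Floor 36 mm above the bench, from y -200 mm (open end) to the stop at y +138. Inside it spans x -33 to +33 mm between kerbs 5 mm thick, tops 44 mm (gate side) and 48 mm above the bench.
- rack: Loose blue tube rack with capped tubes, 60 mm wide (x), 120 long (y), body 50 high, caps to 64 mm; 0.2 to 0.4 kg. End walls flat, 60 mm wide, 50 high. Origin: centre of its underside. It starts on the lane floor upstream of the blade, its y along the lane's y. Home, its origin is at lane y +78 mm and its rear wall at +18 mm, past the blade.
- gate (a joint): Gate hinge angle, rad: 0 closed (flap upright), growing as the flap leans outward (its top towards lane -x), hard stop at 0.95. Hinge line along the lane at lane x -43 mm, 7 mm above the bench. A spring shuts it: 0.5 rad takes about 2 N at 65 mm above the hinge. The blade clears the rack beyond about 0.4; 0.45 to 0.75 is well clear.
- flap: The gate's flap: upright orange plate with a yellow upper edge beside the lane, 5 mm thick, 240 mm long, from lane y -200 to +40 mm, top 105 mm above the bench; closed, its inner face is at lane x -40 mm. Any point of that face can be pushed outward, also while sliding along it. Origin on the hinge line, at the middle of its length (lane y -80 mm).
- blade (a point): Inner end of the red stop blade on the flap. The blade is 8 mm thick along the lane, centred at lane y 0. Closed, it reaches from the flap to lane x -16 mm, at 47 to 57 mm above the bench, and blocks the rack. Swung, it never rises above 65 mm over the bench, so fingertips higher than that pass over it. This point: middle of its end face, 52 mm above the bench when closed.
- flap_top (a point): Middle of the flap's inner upper edge (lane y -80 mm, 105 mm above the bench when closed); moves with the gate.
- stop (a point): Foot of the black end stop's face, on the lane floor's middle line (lane y +138 mm); the rack's front wall touches this face when home. The stop's top is 70 mm above the bench; behind it stands a white docking head, 130 x 100 mm, 100 mm high.
- beaker: Bystander, not to be disturbed: glass beaker, 64 mm wide, 75 high; origin at the centre of its underside.
- flask: Bystander, not to be disturbed: green conical flask, 74 mm wide, 104 high; origin at the centre of its underside.
- stopper: Bystander, not to be disturbed: small orange stopper, 34 mm wide, 30 high; origin at the centre of its underside.
- tip_box: Bystander, not to be disturbed: green divided box, 80 x 120 x 45 mm; origin at the centre of its underside.
- reagent: Bystander, not to be disturbed: amber bottle, 72 mm wide, 160 high; origin at the centre of its underside.
- jar: Bystander, not to be disturbed: white jar with blue lid, 68 mm wide, 85 high; origin at the centre of its underside.
- solvent: Bystander, not to be disturbed: clear plastic bottle, 80 mm wide, 150 high; origin at the centre of its underside.
Not all that is in view belongs to the job. What is shaped like the rack but pink or yellow is not meant.

How it is judged:
On the way, in this order (a step that is already met when the one before it is completed fails the run):
1. the gate is held open by a finger while the rack still waits upstream of the blade (value of joint gate above 0.38 rad and contact force between the fingers and flap above 0.2 N and y of rack in the frame of lane below -0.06 m), for 0.1 s.
2. the finger still holds the gate open when most of the rack has gone past the blade (value of joint gate above 0.38 rad and contact force between the fingers and flap above 0.2 N and y of rack in the frame of lane above 0.04 m), for 0.05 s.
At the end, for the whole second after the job is handed in: The rack lies flat on the lane floor within 4 mm of fully home against the end stop, at rest, and the gate has closed behind it (below 0.06 rad) (y of rack in the frame of lane between 0.074 and 0.084 m and z of rack in the frame of lane between 0.032 and 0.041 m and angle between rack's own z axis and vertical below 0.06 rad and angle between the y axis of rack and the y axis of lane, either way round below 0.12 rad and value of joint gate below 0.06 rad and linear speed of rack below 0.01 m/s); the robot touches nothing.
It fails at once if the gate touches the rack (more than 0.5 N) (contact force between flap and rack above 0.5 N).
It fails at once if the rack is lifted more than 8 mm off the lane floor (z of rack in the frame of lane above 0.044 m).
It fails at once if the rack is tipped more than 0.2 rad (angle between rack's own z axis and vertical above 0.2 rad).
It fails at once if a bystander is moved more than 25 mm or tipped over (distance of any of beaker, flask, stopper, tip_box, reagent, jar, solvent from where it was at the start of the episode above 0.025 m or angle between any of beaker, flask, stopper, tip_box, reagent, jar, solvent's own z axis and vertical above 0.4 rad).
It also fails if it takes over 45 s, if anything falls off the work surface, if the arm or the gripper's body presses on something with over 40 N, if the wrist force passes 120 N, or if a joint passes its speed limit or range.

## Robot

A 6-joint arm with a two-finger parallel gripper is mounted at the origin on the work surface. World frame = base frame: x ahead of the robot, y to its left, z up, the work surface at z = 0. Lengths are in m, angles in rad, forces in N, time in s.
With the tool pointing down it reaches from about 0.325 to 0.9 m from the base axis. Payload 6.1 kg.
Tool frame: the origin (TCP) lies midway between the tips of the shut fingers; the grasp point (between the pads) lies 19 mm behind it; x points along the fingers, y is the direction in which the jaws open and shut, and the axes are right-handed (so a half turn about x gives the same grasp; the last joint's range is limited). The gripper opens to 85 mm and grips with 20 to 120 N. Pads are 22 mm wide; open, the fingers measure 114 mm over their backs; the gripper's body (76 mm by 85 mm) begins 54 mm behind the grasp point. The pads swing forward as they close: fully open they stand 13 mm farther back than shut.
Start: joints at [1.078, 0.22, 1.526, -0, 1.395, -0.126], TCP at [0.224, 0.583, 0.231] pointing down, gripper open.
Joint ranges: [-2.98, 2.98], [-0.91, 2.08], [0.09, 2.57], [-1.24, 4.39], [0.2, 2.65], [-2.68, 2.68]. Speed limits (rad/s): [2.57, 2.57, 3.01, 3.14, 3.14, 3.14].

## Interface

Orientations are given as [roll, pitch, yaw] about the fixed x, y, z axes, in that order (R = Rz(yaw) Ry(pitch) Rx(roll)).
In Python, from plant import movep, move_l, set_joints, gripper_to, hold, inverse_kinematics, observe, get_image, get_calibration, Unreachable, job_done gives the robot as it stands. Calls block until the motion is done:
- movep(position, orientation): joint-space move of the TCP to a pose.
- move_l(position, feed=0.15, rotation=None, max_force=None): straight line of the TCP; rotation=None keeps the orientation; feed is the mean speed in m/s. With max_force (N) it stops when the force on the tool has changed by that much, and returns True; else False.
- set_joints(angles): joint-space move.
- gripper_to(opening, f_grip=None): finger opening in m; f_grip is the grip in N (None keeps the last); returns when the fingers have stopped.
- hold(seconds).
- inverse_kinematics(position, orientation): joint angles nearest the present ones, or None.
- observe(): the state.
- get_image(name): name is "scene" or "top" or "wrist"; returns (picture, depth): 384x512x3 uint8, red, green, blue; 384x512 float32, m along the optical axis (not along the pixel's ray), 0 where there is no reading.
- get_calibration(name): a dict with "intrinsics" (3x3 intrinsics, pixels), "world_from_camera" (4x4, takes a point from camera to world coordinates). Camera axes: x right, y down, z forward; pixel columns grow to the right and rows downward; lengths in m; the calibration is good to about 2 mm. The wrist camera is an equidistant fisheye: a pixel r from the principal point sees the ray r / f radians off the axis. A picture is of the moment at which its call begins: read the wrist's pose just before it. get_calibration takes no time and is no camera call; for the wrist camera it gives the pose at the moment of the call.
A pose or a line that the arm cannot do raises Unreachable and nothing moves.
- job_done(): hands the job in, once; it reports no verdict.
The state is a dict: "time_s": time; "q": joint angles; "joint_velocities": joint speeds; "joint_torque": joint torques, N m; "eef_pos": TCP position; "tcp_rot": TCP orientation; "ft_force": force on the tool from outside, world axes, zero at the start; "torque": the same for the moment, N m; "opening": finger opening in m.
Only numpy, scipy, OpenCV 4.12 (cv2) and the standard library are available. Lean on these libraries where they do the work, as an engineer would, in place of code of your own. Each camera call takes 0.05 s, during which the arm holds its last target. There are 200 camera calls.

## Working session

There is one attempt and no reset: what is moved stays moved. The work goes in short steps, each a Python script; the robot and the scene stay as the last script left them, time stands still between calls to the robot, and variables do not carry over. Pictures are saved under pics/ and viewed, about 8 in all and at most 12, crops included, and the job is handed in when it is done.

```bash
ls; mkdir -p pics; cat > h.py <<'E'
import numpy as np, cv2
from plant import *
def pts(name):
    im,d=get_image(name); c=get_calibration(name); K=np.array(c["intrinsics"]); T=np.array(c["world_from_camera"])
    v,u=np.indices(d.shape); P=np.stack([(u-K[0,2])/K[0,0]*d,(v-K[1,2])/K[1,1]*d,d],-1)@T[:3,:3].T+T[:3,3]
    P[d==0]=np.nan
    return im,P,K,T
E
python3 - <<'E'
from h import *
for n in ("scene","top"):
    im,P,K,T=pts(n); cv2.imwrite(f"pics/{n}.png",im[...,::-1]); np.savez(f"{n}.npz",im=im,P=P,K=K,T=T)
    print(n,K.round(1).tolist(),T.round(3).tolist())
print(observe())
E
```

```text
pics
scene [[425.7, 0.0, 252.2], [0.0, 425.7, 185.7], [0.0, 0.0, 1.0]] [[-0.203, 0.822, -0.532, 1.172], [0.979, 0.171, -0.108, 0.13], [0.002, -0.543, -0.84, 1.019], [0.0, 0.0, 0.0, 1.0]]
top [[419.1, 0.0, 251.3], [0.0, 419.1, 183.8], [0.0, 0.0, 1.0]] [[0.012, -0.994, 0.113, 0.46], [-1.0, -0.014, -0.025, 0.022], [0.027, -0.113, -0.993, 1.257], [0.0, 0.0, 0.0, 1.0]]
{'time_s': 0.1, 'q': array([ 1.07792111e+00,  2.21171441e-01,  1.52754144e+00,  1.57448124e-05,
        1.39471181e+00, -1.26087688e-01]), 'joint_velocities': array([-0.00205021, -0.00113465, -0.00194587,  0.00061307, -0.00152667,
        0.00118205]), 'joint_torque': array([ 1.80014456e-03, -4.98239565e+01, -3.90551770e+01, -1.43427746e-04,
        5.60448883e-03,  5.08119183e-05]), 'eef_pos': array([0.2238562 , 0.58292467, 0.23026999]), 'tcp_rot': array([-1.7053423 ,  1.56896422, -2.07213261]), 'ft_force': array([-0.28803367,  0.10807951,  0.80918702]), 'torque': array([-0.02142934, -0.01779634,  0.08423949]), 'opening': 0.08485839173042888}
```

View pics/top.png

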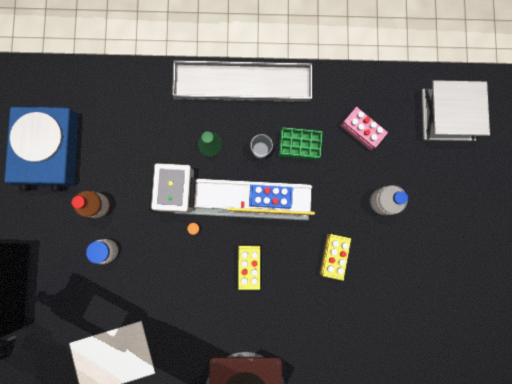

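View pics/scene.png

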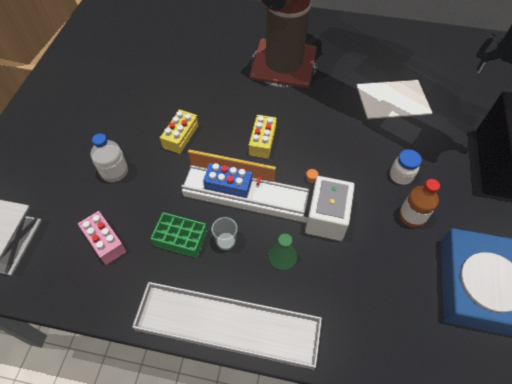

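The top view shows these candidates:
- The blue rack at (271,196), which sits in the white lane. The lane's docking head is at (172,187), the red blade at (243,205) and the flap's yellow edge from (230,208) to (313,212).
- Pink (365,127), yellow (249,268) and yellow (336,257) decoys.

Blue in the lane fits the description. Next I measure and take a confirming crop.

```bash
cat > meas.py <<'E'
from h import *
def ray(u,v,K,T,z):
    d=T[:3,:3]@[(u-K[0,2])/K[0,0],(v-K[1,2])/K[1,1],1]; return T[:3,3]+d*(z-T[2,3])/d[2]
for n in ("top","scene"):
    f=np.load(n+".npz"); im,P,K,T=(f[k] for k in("im","P","K","T")); hsv=cv2.cvtColor(im,cv2.COLOR_RGB2HSV); H,S,V=cv2.split(hsv)
    near=(P[...,0]>.3)&(P[...,0]<.62)&(abs(P[...,1])<.3)
    print(n, "bench z",np.nanmedian(P[(V<40)&near][:,2]).round(4))
    def rep(nm,m):
        p=P[m&near]; p=p[~np.isnan(p[:,0])]; c=p.mean(0); w,U=np.linalg.eigh(np.cov(p[:,:2].T)); d=U[:,1]*np.sign(U[1,1])
        q=(p[:,:2]-c[:2])@np.c_[[d[1],-d[0]],d]
        print(nm,len(p),"c",c.round(4),"yaw",np.arctan2(-d[0],d[1]).round(4),"ext",np.percentile(q,[1,99],axis=0).round(4).tolist(),"z",np.percentile(p[:,2],[5,50,95]).round(4))
    rep("blue top",(H>105)&(H<130)&(S>150)&(V>60)&(P[...,2]>.078)&(P[...,2]<.094))
    rep("flap edge",(H>12)&(H<32)&(S>120)&(V>80)&(P[...,2]>.095)&(P[...,2]<.112)&(P[...,0]>.38))
    rep("flap",(H>8)&(H<32)&(S>120)&(V>60)&(P[...,2]>.05)&(P[...,0]>.4))
    rep("floor",(S<60)&(V>120)&(P[...,2]>.028)&(P[...,2]<.042))
    rep("kerbs",(S<60)&(V>100)&(P[...,2]>.042)&(P[...,2]<.054))
    rep("head",(P[...,2]>.09)&(P[...,2]<.108)&(P[...,1]>.1)&(S<80))
    rep("red",((H<6)|(H>174))&(S>150)&(V>80)&(P[...,2]>.04)&(P[...,2]<.07))
    if n=="top": cv2.imwrite("pics/crop.png",cv2.resize(im[150:230,150:325,::-1],None,fx=4.5,fy=4.5,interpolation=cv2.INTER_CUBIC))
E
python3 meas.py
```

```text
top bench z 0.0013
blue top 369 c [ 0.5555 -0.0601  0.0851] yaw -0.05 ext [[-0.024, -0.0573], [0.0302, 0.0551]] z [0.0817 0.085  0.0896]
flap edge 152 c [ 0.5206 -0.0506  0.1054] yaw -0.1353 ext [[-0.0142, -0.1288], [0.0342, 0.2748]] z [0.1004 0.1056 0.1089]
flap 370 c [ 0.476  -0.1033  0.0762] yaw -0.2198 ext [[-0.0946, -0.1928], [0.0527, 0.3361]] z [0.0504 0.0648 0.1076]
floor 1828 c [0.5663 0.0141 0.0368] yaw -0.0275 ext [[-0.0408, -0.1946], [0.0408, 0.1393]] z [0.0328 0.0369 0.0406]
kerbs 398 c [0.5549 0.0021 0.0469] yaw -0.1383 ext [[-0.2343, -0.2916], [0.0624, 0.1891]] z [0.0423 0.047  0.0516]
head 1295 c [0.5678 0.2154 0.0975] yaw 1.1743 ext [[-0.0545, -0.0593], [0.0566, 0.0576]] z [0.0924 0.0976 0.1021]
red 76 c [ 0.3877 -0.1167  0.0643] yaw 0.0258 ext [[-0.0427, -0.1592], [0.1569, 0.133]] z [0.0586 0.0649 0.068 ]
scene bench z nan
blue top 311 c [ 0.5753 -0.0559  0.0842] yaw -0.0094 ext [[-0.0363, -0.0634], [0.0193, 0.053]] z [0.0806 0.0843 0.0873]
flap edge 341 c [ 0.5237 -0.0516  0.1028] yaw -0.1071 ext [[-0.0119, -0.1245], [0.0435, 0.2739]] z [0.0963 0.1034 0.1071]
flap 972 c [ 0.5165 -0.061   0.0848] yaw -0.1294 ext [[-0.1076, -0.2205], [0.0199, 0.1197]] z [0.0513 0.0874 0.1061]
floor 2012 c [0.5735 0.0146 0.036 ] yaw -0.0055 ext [[-0.0465, -0.1937], [0.04, 0.1378]] z [0.0319 0.0361 0.0401]
kerbs 546 c [ 0.5698 -0.0107  0.0465] yaw -0.2002 ext [[-0.2134, -0.2867], [0.0578, 0.1658]] z [0.0424 0.0465 0.0512]
head 1213 c [0.5725 0.217  0.0968] yaw 0.4097 ext [[-0.0588, -0.0567], [0.0538, 0.0572]] z [0.0923 0.097  0.1006]
red 79 c [ 0.416  -0.1076  0.0611] yaw -0.1739 ext [[-0.09, -0.1703], [0.1057, 0.1478]] z [0.0545 0.0614 0.0667]
  return np.nanmean(a, axis, out=out, keepdims=keepdims)
```

View pics/crop.png

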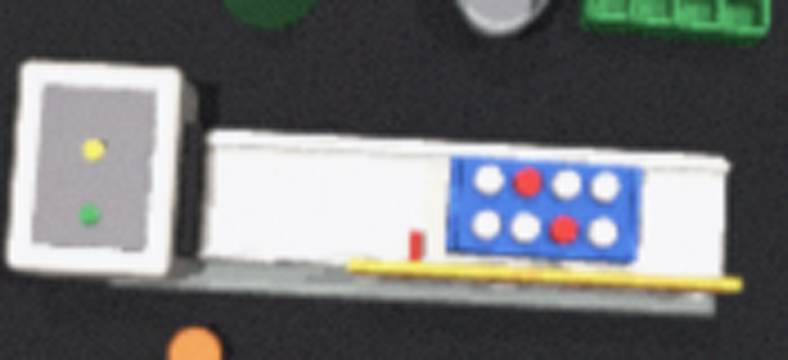

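The crop confirms the blue 2x4 rack is in the lane, upstream of the red blade at crop (416,245). The yellow flap edge runs from (350,266) to (741,286). I now ray-cast the sharp edges.

```bash
cat > m2.py <<'E'
from h import *
def ray(u,v,K,T,z):
    d=T[:3,:3]@np.array([(u-K[0,2])/K[0,0],(v-K[1,2])/K[1,1],1]); return (T[:3,3]+d*(z-T[2,3])/d[2])
def run(f,name):
    im,K,T=f["im"],f["K"],f["T"]; hsv=cv2.cvtColor(im,cv2.COLOR_RGB2HSV).astype(int); H,S,V=cv2.split(hsv.astype(np.uint8))
    def R(px,z): return np.array([ray(u,v,K,T,z)[:2] for u,v in px])
    roi=np.zeros(H.shape,bool)
    if name=="top": roi[185:222,215:325]=1
    else: roi[145:190,180:285]=1
    y=(H>20)&(H<34)&(S>110)&(V>110)&roi
    v,u=np.nonzero(y); p=R(np.c_[u,v],.105); vx,vy,x0,y0=cv2.fitLine(p.astype(np.float32),cv2.DIST_HUBER,0,1e-4,1e-4).ravel()
    d=np.array([vx,vy])*np.sign(vy); t=(p-[x0,y0])@d; e=[[x0,y0]+d*k for k in (t.min(),t.max())]
    print(name,"yellow n",len(p),"ends",np.round(e,4).tolist(),"len",np.ptp(t).round(4),"yaw",np.arctan2(-d[0],d[1]).round(4))
    r=((H<6)|(H>172))&(S>130)&(V>90)&roi
    n,l,st,c=cv2.connectedComponentsWithStats(r.astype(np.uint8))
    for i in range(1,n): print(" red",st[i].tolist(),c[i].round(1),R([c[i]],.055).round(4).tolist())
    roi2=np.zeros(H.shape,bool); roi2[(slice(175,218) if name=="top" else slice(155,205)),(slice(235,305) if name=="top" else slice(195,262))]=1
    b=((H>105)&(H<130)&(S>130)&(V>60)&roi2).astype(np.uint8); b=cv2.morphologyEx(b,cv2.MORPH_CLOSE,np.ones((9,9)))
    cn=max(cv2.findContours(b,0,2)[0],key=cv2.contourArea)[:,0,:]; w=R(cn,.086).astype(np.float32)
    print(" blue x,y ext",w.min(0).round(4),w.max(0).round(4),"rect",cv2.minAreaRect(w))
for n in("top","scene"): run(np.load(n+".npz"),n)
E
python3 m2.py
python3 - <<'E'
import numpy as np
f=np.load('top.npz'); P,im=f['P'],f['im']
# lane floor borders from depth: floor between blade and stop, height steps by column of world y
for y in(-.15,.03,.06,.09,.12):
    m=(abs(P[...,1]-y)<.012)&(P[...,0]>.45)&(P[...,0]<.68)&(im.min(-1)>150); q=P[m]; hi=q[(q[:,2]>.030)]
    print(y,len(hi),hi[:,0].min().round(4),hi[:,0].max().round(4))
h=P[(P[...,2]>.085)&(P[...,1]>.13)&(P[...,1]<.31)&(P[...,0]>.48)&(P[...,0]<.66)]
import cv2; print(cv2.minAreaRect(h[:,:2].astype(np.float32)))
E
```

```text
top yellow n 222 ends [[0.5122, -0.1808], [0.5209, 0.0563]] len 0.2373 yaw -0.0363
 red [265, 188, 5, 5, 22] [266.9 190.1] [[0.579, -0.0535]]
 red [273, 199, 5, 5, 21] [274.9 200.8] [[0.5483, -0.0766]]
 red [241, 202, 3, 6, 11] [241.6 204.4] [[0.5368, 0.0188]]
 blue x,y ext [ 0.5288 -0.1194] [ 0.5898 -0.004 ] rect ((0.558912456035614, -0.061482734978199005), (0.11647361516952515, 0.05747947841882706), 87.23479461669922)
scene yellow n 447 ends [[0.5295, -0.2026], [0.4782, 0.0492]] len 0.257 yaw 0.2009
 red [222, 165, 6, 8, 36] [224.  168.1] [[0.5208, -0.0831]]
 red [228, 176, 5, 7, 29] [230.  179.2] [[0.5532, -0.0585]]
 red [257, 176, 5, 8, 22] [258.9 178.9] [[0.5361, 0.0185]]
 blue x,y ext [ 0.5329 -0.1196] [ 6.164e-01 -2.000e-04] rect ((0.5750138759613037, -0.0606222040951252), (0.12074044346809387, 0.07852721214294434), 87.19078063964844)
-0.15 226 0.5173 0.6001
0.03 231 0.5232 0.6066
0.06 226 0.5257 0.6091
0.09 231 0.5267 0.6088
0.12 242 0.5287 0.6113
((0.5814464092254639, 0.21645227074623108), (0.10085686296224594, 0.1298004388809204), 87.65650177001953)
```

```bash
cat >> h.py <<'E'
from scipy.spatial.transform import Rotation as Ro
O=np.array([.563,.018]); PSI=-.041; c,s=np.cos(PSI),np.sin(PSI)
def L(x,y,z): return [O[0]+c*x-s*y, O[1]+s*x+c*y, z]
def lane(p): d=np.array(p[:2])-O; return np.array([c*d[0]+s*d[1],-s*d[0]+c*d[1],p[2]])
def rpy(sg): 
    y=sg*np.array([c,s,0]); x=np.array([0,0,-1.]); return Ro.from_matrix(np.c_[x,y,np.cross(x,y)]).as_euler("xyz").tolist()
def st(): o=observe(); print("t",round(o["time_s"],2),"lane",lane(o["eef_pos"]).round(4),"F",o["ft_force"].round(2),"op",round(o["opening"],4)); return o
E
python3 - <<'E'
from h import *
for sg in(1,-1):
    q=inverse_kinematics(L(.007,-.157,.069),rpy(sg)); print(sg,q)
q0=observe()["q"]
sg=min((1,-1),key=lambda g:abs((inverse_kinematics(L(.007,-.157,.069),rpy(g)) if inverse_kinematics(L(.007,-.157,.069),rpy(g)) is not None else [99]*6)[5]))
print("use",sg); open("sg","w").write(str(sg))
movep(L(.007,-.157,.22),rpy(sg)); gripper_to(.055); st()
move_l(L(.007,-.157,.125),feed=.15); o=st()
for n in("wrist","top","scene"):
    im,d=get_image(n); cv2.imwrite(f"pics/{n}1.png",im[...,::-1])
    np.savez(n+"1.npz",im=im,d=d)
E
```

```text
1 [-0.37790067  0.28562102  1.77327668  0.          1.08269496 -0.33690067]
-1 None
use 1
t 3.32 lane [ 0.007  -0.1568  0.22  ] F [ 0.22 -0.38 -0.6 ] op 0.0549
t 4.1 lane [ 0.0076 -0.1572  0.1259] F [-0.04  0.    0.51] op 0.0551<sys>:0: UserWarning: Gimbal lock detected. Setting third angle to zero since it is not possible to uniquely determine all angles.
<stdin>:5: UserWarning: Gimbal lock detected. Setting third angle to zero since it is not possible to uniquely determine all angles.
```

```bash
python3 -c "
import cv2,numpy as np
w=cv2.imread('pics/wrist1.png');s=cv2.imread('pics/scene1.png')
s=cv2.resize(s[110:230,150:310],(512,384),interpolation=cv2.INTER_CUBIC)
cv2.imwrite('pics/pair1.png',cv2.resize(np.hstack([w,s]),(800,300)))"
```

```text
(no output)
```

View pics/pair1.png

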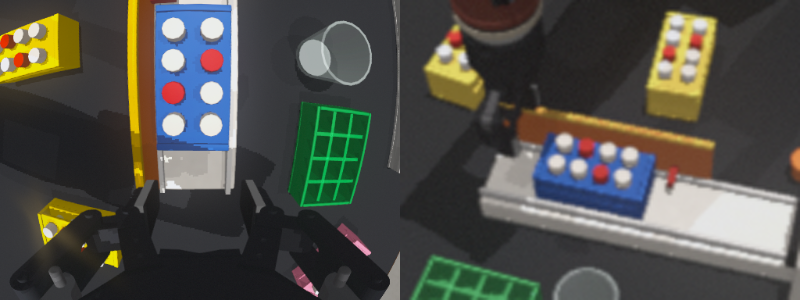

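The wrist view shows finger A's tip (150,185) just inside the flap's yellow edge (138,185), and finger B's tip (250,185) outside the far kerb (230,185). The rack's rear wall at (192,150) is ahead of both. I'll add 8 mm clearance from the flap and descend.

```bash
python3 - <<'E'
from h import *
move_l(L(.015,-.157,.125)); print(move_l(L(.015,-.157,.069),feed=.08,max_force=4)); st()
for x in(.005,-.01,-.025,-.036):
    print(move_l(L(x,-.157,.069),feed=.08,max_force=15)); st()
hold(.3); st()
for n in("wrist","scene"):
    im,d=get_image(n); cv2.imwrite(f"pics/{n}2.png",im[...,::-1])
w=cv2.imread('pics/wrist2.png');s=cv2.imread('pics/scene2.png')
s=cv2.resize(s[110:230,150:310],(512,384),interpolation=cv2.INTER_CUBIC)
cv2.imwrite('pics/pair2.png',cv2.resize(np.hstack([w,s]),(800,300)))
E
```

```text
False
t 5.35 lane [ 0.0154 -0.1571  0.0693] F [-0.32 -0.48  0.48] op 0.0545
False
t 5.62 lane [ 0.0051 -0.1571  0.0695] F [-0.29  0.27 -0.75] op 0.0553
False
t 5.96 lane [-0.0096 -0.1571  0.0694] F [ 1.1  -0.05 -0.65] op 0.0552
False
t 6.29 lane [-0.0248 -0.157   0.0692] F [ 1.23 -0.25  1.04] op 0.055
False
t 6.58 lane [-0.0359 -0.157   0.0692] F [0.7  0.59 1.66] op 0.0552
t 6.88 lane [-0.0357 -0.1571  0.0691] F [0.65 0.47 1.25] op 0.0551
```

View pics/pair2.png

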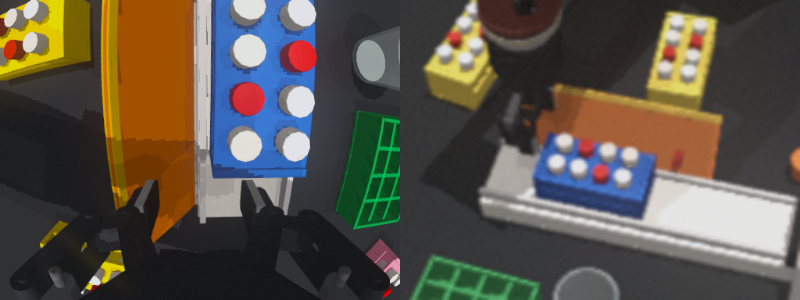

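The gate now leans outward with finger A on its face, and finger B at (255,190) is behind the rack. I measure the gate angle from the flap plane in depth.

```bash
cat >> h.py <<'E'
def gate():
    im,P,K,T=pts("scene"); H,S,V=cv2.split(cv2.cvtColor(im,cv2.COLOR_RGB2HSV))
    Q=np.c_[lane(P.reshape(-1,3).T[:2].T[0]) ] if 0 else None
    D=P[...,:2]-O; lx=c*D[...,0]+s*D[...,1]; ly=-s*D[...,0]+c*D[...,1]; z=P[...,2]
    m=(H>5)&(H<35)&(S>120)&(V>60)&(ly>-.21)&(ly<.045)&(lx<-.03)&(lx>-.15)&(z>.055)&(z<.12)
    a=np.polyfit(z[m],lx[m],1); top=np.percentile(z[m],98)
    b=((H>105)&(H<130)&(S>130)&(V>60)&(z>.075)&(z<.095)&(abs(lx)<.06)&(ly<.16)&(ly>-.2))
    print("gate n",m.sum(),"theta(slope)",-np.arctan(a[0]).round(3),"theta(from hinge)",np.median(np.arctan2(-.040-lx[m],z[m]-.007)).round(3),"ztop",top.round(4),"| blue y",np.percentile(ly[b],[1,99]).round(4),"x",np.percentile(lx[b],[1,99]).round(4))
E
python3 -c "
from h import *
gate(); st()"
```

```text
gate n 1069 theta(slope) 0.479 theta(from hinge) 0.437 ztop 0.0967 | blue y [-0.1374 -0.02  ] x [-0.0207  0.0346]
t 7.03 lane [-0.0359 -0.1571  0.069 ] F [ 0.66 -0.31  1.98] op 0.0547
```

```bash
python3 - <<'E'
from h import *
X=-.044
move_l(L(X,-.157,.069),feed=.08); hold(.2); gate(); st()
for y in(-.145,-.12):
    print(move_l(L(X,y,.069),feed=.05,max_force=15)); st(); gate()
w,_=get_image("wrist"); cv2.imwrite("pics/w3.png",w[...,::-1])
E
```

```text
gate n 1053 theta(slope) 0.554 theta(from hinge) 0.524 ztop 0.092 | blue y [-0.1378 -0.02  ] x [-0.0216  0.0353]
t 7.53 lane [-0.0438 -0.157   0.0691] F [ 0.27 -0.28  1.92] op 0.055
False
t 7.92 lane [-0.044  -0.1442  0.0689] F [1.88 0.76 0.15] op 0.0547
gate n 1027 theta(slope) 0.556 theta(from hinge) 0.525 ztop 0.0921 | blue y [-0.1303 -0.0121] x [-0.0176  0.0355]
False
t 8.62 lane [-0.0439 -0.1193  0.069 ] F [1.05 0.58 1.15] op 0.055
gate n 1033 theta(slope) 0.552 theta(from hinge) 0.525 ztop 0.0921 | blue y [-0.1043  0.0133] x [-0.0196  0.0357]
```

View pics/w3.png

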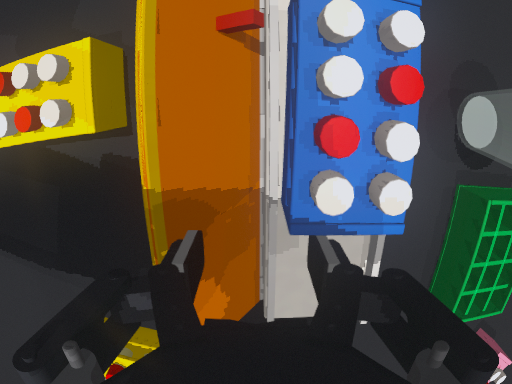

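The red blade's end (262,18) is about 9 mm clear of the rack's side (288,18), and the gate is steady near 0.54 rad. I continue the push.

```bash
python3 - <<'E'
from h import *
X=-.044
for y in(-.07,-.02):
    print(move_l(L(X,y,.069),feed=.06,max_force=15)); st(); gate()
w,_=get_image("wrist"); cv2.imwrite("pics/w4.png",w[...,::-1])
print(move_l(L(X,.014,.069),feed=.03,max_force=7)); st(); gate()
E
```

```text
False
t 9.7 lane [-0.0441 -0.0695  0.0689] F [1.31 0.8  1.69] op 0.0552
gate n 1032 theta(slope) 0.557 theta(from hinge) 0.526 ztop 0.0921 | blue y [-0.0547  0.0624] x [-0.0217  0.0364]
False
t 10.73 lane [-0.0439 -0.0196  0.0691] F [0.78 1.39 1.56] op 0.0551
gate n 1062 theta(slope) 0.543 theta(from hinge) 0.518 ztop 0.0929 | blue y [-0.0052  0.1116] x [-0.0224  0.0351]
True
t 11.64 lane [-0.0437  0.0047  0.0691] F [ 1.26 -1.45  2.38] op 0.0551
gate n 1063 theta(slope) 0.544 theta(from hinge) 0.516 ztop 0.0928 | blue y [0.0191 0.1361] x [-0.0239  0.0363]
```

View pics/w4.png

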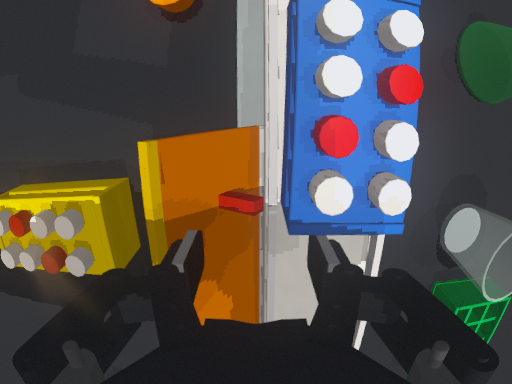

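The rack hit the stop (7 N trip, rear wall at lane y ≈ +0.019). Now I back off, let the gate close with the finger following it, and lift.

```bash
python3 - <<'E'
from h import *
move_l(L(-.044,-.03,.069),feed=.06); gate()
move_l(L(.016,-.03,.069),feed=.06); st()
move_l(L(.016,-.03,.24),feed=.12); hold(.3); st()
move_l(L(-.10,-.15,.26),feed=.2); hold(.3); gate(); st()
a,_=get_image("scene"); b,_=get_image("top")
f=lambda i,r,cc: cv2.resize(i[r,cc,::-1],(400,300),interpolation=cv2.INTER_CUBIC)
cv2.imwrite("pics/end.png",np.hstack([f(a,slice(120,240),slice(170,330)),f(b,slice(130,250),slice(150,310))]))
E
```

```text
gate n 1060 theta(slope) 0.532 theta(from hinge) 0.521 ztop 0.0929 | blue y [0.0189 0.1363] x [-0.0232  0.0356]
t 13.61 lane [ 0.0155 -0.03    0.0688] F [-1.02  0.34  0.04] op 0.0551
t 15.48 lane [ 0.0159 -0.03    0.2396] F [ 0.36  0.42 -0.7 ] op 0.0551
gate n 1012 theta(slope) 0.026 theta(from hinge) -0.038 ztop 0.1069 | blue y [0.0193 0.1363] x [-0.0227  0.0356]
t 16.82 lane [-0.0998 -0.1496  0.2598] F [-0.71 -0.79  0.64] op 0.0553
```

View pics/end.png

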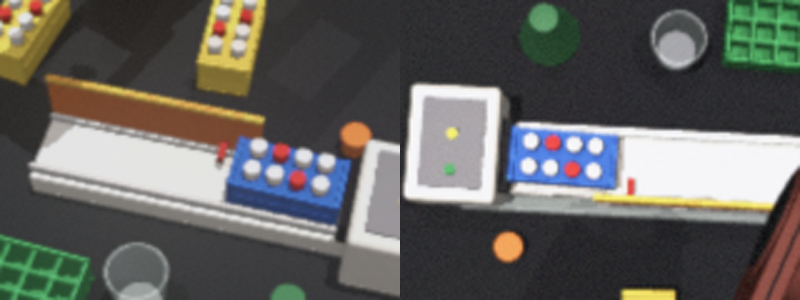

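The rack is against the end stop and the gate is closed behind it, with the blade at right-panel (631,186). The hand is clear and the bystanders look undisturbed.

```bash
python3 -c "
from plant import *
job_done()"
```

```text
the job is handed in; nothing more can be done
```

The blue rack is home against the end stop, the gate has closed behind it, and I handed the job in at about 17 s. `job_done()` reports no verdict, so the result rests on my own checks.

**What I did:** With the gripper part open (55 mm), one fingertip opened the gate and held it at about 0.52–0.55 rad. The other finger pushed the rack's rear wall until a 7 N contact at the stop. I then backed off, let the gate follow the finger closed, and lifted the hand away.

**Last checks:**
- **Rack:** its rear wall measured lane y +0.019 m, against +0.018 m when home, and it looked flat in the lane. I did not measure its tilt.
- **Blade:** it looked clear of the rack in both wrist pictures taken during the push. I had no direct measure of contact between the two.
- **Gate:** the two angle estimates disagreed slightly at closed, +0.026 rad from the flap's slope and −0.038 rad from the hinge offset. The spread is consistent with the few millimetres of uncertainty in where I placed the lane, and the gate looked shut in both views.
- **Surroundings:** no bystander in the final pictures had visibly moved. The amber bottle, jar and solvent bottle were outside those crops, and the arm did not go near them at low height.

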